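# Purge a sample bottle at the spring-return valve

### The job

Get the empty sample bottle ready for filling by flushing it with nitrogen: stand the open, uncapped amber bottle upright in the round black nest of the purge station's open drawer, let go of it, and push the drawer fully home so that the bottle sits under the nozzle. Then flip the red safety catch right over to the outer side, away from the valve lever, and pull the black-sleeved lever down towards you to its stop. The lever springs shut when released, so finish with your fingers still holding it fully open; leave the other things on the bench where they are.

Things in the scene. Friction and masses are not known exactly. Their poses are not given: they have to be found in the camera images.
- bottle: The sample bottle: amber glass, round, OPEN at the top (no cap, no label), 95 mm tall, body 48 mm in diameter up to 68 mm, then a shoulder to an open neck of 34 mm (from 82 mm up); about 90 g. It stands upright on the bench. Origin: centre of its underside, z up.
- station: Fixed purge station: aluminium base 240 x 340 x 12 mm; x points away from the robot at yaw 0, y left, z up; origin on the bench below the lever's axis (plate spans x -70 to 170, y -170 to 170 mm). Drawer lane at y 80, lever plane at y -80. Over the lane a grey head, 44 mm wide, x 0 to 135, z 130 to 165, gauge on it to z 233; nozzle end at x 30, z 122. Upright tube at x -56, y -42, up to z 124.
- drawer_nest (a point): Centre of the floor of the nest in the drawer, where the centre of the bottle's underside belongs; it lies 18 mm above the bench. The nest is a black round cup, inner diameter 60 mm, outer 70 mm, its rim 28 mm above this floor; the drawer's side walls reach 36 mm above this floor, its blue front panel 58 mm. Axes as the station's: x points into the station.
- drawer_front (a point): Point on the outer face of the drawer's blue front panel (100 mm wide, 58 mm high), at its centre, 47 mm above the bench. Pressing it along the station's +x pushes the drawer home. It lies 77 mm in front of the nest centre.
- drawer (a joint): Drawer travel in m: 0 = fully home (nest under the nozzle), 0.125 = fully out. About 1.5 N of friction; stays where it is left; a hard stop at 0.
- catch_hinge (a point): Point on the hinge pin of the red safety catch (pin along the station's x) at the middle of the tab's width, fixed to the station at x -75, y -125, z 170 mm. The pin runs back from here to x -7 mm and is carried by an upright steel post at x -41, y -125 mm.
- catch_tab (a point): Middle of the top edge of the catch's red thumb tab: a plate 34 mm wide (station x -92 to -58), 6 mm thick (station y), rising 52 mm above the pin when shut. At the pin's far end (station x -25 to -6 mm) a red nose 12 mm thick reaches 56 mm along station +y, crossing in front of the lever and blocking it. The point and its axes turn with the catch.
- catch (a joint): Catch angle in rad: 0 = shut, kept by the nose's weight (tab upright, nose level before the lever), 2.0 = flipped over on its stop. It turns about the station's x axis: the tab goes over to the station's -y (outer) side and down, the nose up. Light friction; its weight carries it over once well past upright. Clear of the lever above about 1.0.
- lever_hinge (a point): Centre of the lever's axis (along the station's y), fixed to the station at x 0, y -80, z 120 mm.
- lever_grip (a point): Centre of the working part of the lever's sleeve, 100 mm from the axis along the lever. It moves and turns with the lever, its z pointing out along the lever.
- lever_arm: The lever: a steel flat 18 mm wide (station y) and 6 mm thick, with a black sleeve 22 mm wide and 16 mm thick from 60 to 130 mm from the axis. Origin on the axis, z along the lever (up when shut). Free space in front of and behind it.
- lever (a joint): Lever angle in rad: 0 = upright, valve shut; grows as the lever is pulled towards the station's -x and down; 1.40 = stop, valve fully open, lever nearly level pointing at the robot. A return spring pulls it back with about 3 N at the grip when upright and 7 N at the stop. With the catch shut it moves less than 0.2.
- capped_bottle: Bystander: the same kind of amber bottle but closed with a white cap and with a paper label, 100 mm tall. Origin: centre of its underside.
- white_jar: Bystander: white plastic jar with blue cap, 56 mm in diameter, 96 mm tall. Origin: centre of its underside.
- beaker: Bystander: empty clear beaker, 90 mm in diameter, 110 mm tall. Origin: centre of its underside.
- wrench: Bystander: open-ended wrench 170 mm long, lying on the bench. Origin: under its middle.
- tee_fitting: Bystander: steel pipe tee 60 mm long, 25 mm high, lying on the bench. Origin: on the bench under the middle.
- bottle_cap: Bystander: white screw cap 39 mm in diameter, 15 mm high, lying hollow side up. Origin: centre of its underside.
- spare_gauge: Bystander: round pressure gauge 62 mm in diameter lying on its back, 25 mm high. Origin: centre of its underside.

How it is judged (in metres and radians):
On the way, in this order (a step that is already met when the one before it is completed fails the run):
1. the open bottle stands upright on the floor of the nest, let go, the catch still shut (horizontal distance between bottle and drawer_nest below 0.01 m and z of bottle in the frame of drawer_nest below 0.006 m and angle between bottle's own z axis and vertical below 0.12 rad and contact force between the fingers and bottle below 0.1 N and value of joint catch below 0.6 rad), for 0.2 s.
2. the drawer is pushed fully home with the bottle in its nest, the catch still shut (value of joint drawer below 0.008 m and horizontal distance between bottle and drawer_nest below 0.01 m and angle between bottle's own z axis and vertical below 0.12 rad and value of joint catch below 0.6 rad), for 0.2 s.
3. the safety catch is flipped right over, the lever still up (value of joint catch above 1.4 rad and value of joint lever below 0.3 rad), for 0.2 s.
4. the lever is pulled down to its stop by the fingers (value of joint lever above 1.25 rad and contact force between the fingers and lever_arm above 1.5 N), for 0.5 s.
At the end, for the whole second after the job is handed in: The fingers hold the lever open (beyond 1.25 of 1.40 rad, with more than 1.5 N on it), the catch is flipped over (beyond 1.4 of 2.0 rad), the drawer is home within 8 mm, and the bottle stands at rest upright (within 0.12 rad) on the floor of the nest, within 10 mm of its centre (all of step 4 and value of joint catch above 1.4 rad and value of joint drawer below 0.008 m and horizontal distance between bottle and drawer_nest below 0.01 m and z of bottle in the frame of drawer_nest between -0.006 and 0.006 m and angle between bottle's own z axis and vertical below 0.12 rad and linear speed of bottle below 0.02 m/s); the arm keeps its last pose, push and grip.
It fails at once if the valve is opened while the drawer is not home (value of joint lever above 0.5 rad and value of joint drawer above 0.015 m).
It fails at once if another thing on the bench is disturbed (moved more than 40 mm) (distance of any of capped_bottle, white_jar, beaker, wrench, tee_fitting, bottle_cap, spare_gauge from where it was at the start of the episode above 0.04 m).
It also fails if it takes over 64 s, if anything falls off the work surface, if the arm or the gripper's body presses on something with over 40 N, if the wrist force passes 120 N, or if a joint passes its speed limit or range.

### The arm

A 6-joint arm with a two-finger parallel gripper is mounted at the origin on the work surface. World frame = base frame: x ahead of the robot, y to its left, z up, the work surface at z = 0. Lengths are in mm, angles in degrees, forces in N, time in s.
With the tool pointing down it reaches from about 250 to 850 mm from the base axis. Payload 12.5 kg.
Tool frame: the origin (TCP) lies at the very end of the fingers, on their centre line; the grasp point (between the pads) lies 19 mm behind it; z points along the fingers, y is the direction in which the jaws open and shut (so a half turn about z gives the same grasp; the last joint's range is limited). The gripper opens to 93 mm and grips with 3 to 60 N. Pads are 15 mm wide; open, the fingers measure 128 mm over their backs; the gripper's body (75 mm by 188 mm) begins 65 mm behind the grasp point.
Start: joints at [-79.905, 20.094, 94.641, -0, 65.266, -4.847], TCP at [141.84, -531.381, 218.633] pointing down, gripper open.
Joint ranges: [-157.81, 157.81], [-45, 120.19], [0.68, 151.7], [-89.99, 269.99], [4.06, 180], [-164.3, 164.3]. Speed limits (degrees/s): [127.2, 127.2, 159.86, 180, 180, 180].

### API

Orientations are given as a 3x3 rotation matrix whose columns are the frame's x, y, z axes.
In Python, from plant import ctrl gives the robot as it stands.
- The arm moves only by the shell command python3 -m crank 'ROWS'. ROWS is JSON, a list of rows, each a list of 3 entries, a list of its own where there are three numbers: the gripper command: -1 is fully open, 1 is shut, values between are in proportion, then the shift along the tool's x, y, z in mm, then the turn, a rotation vector about the tool's x, y, z in rad. A call has 1 to 12 rows; each row shifts and turns the commanded pose from where the row before left it, along the tool's axes as they then stand; what a row does not reach is not made up. A row lasts 1/10 s, in which the tool goes at most 50 mm and 8.59 degrees, less where a joint would pass 70% of its speed; a pose out of reach is approached as far as the arm can. A call is refused whole if a number of a shift passes 50 or a number of a turn 0.15, either way. A call with a gripper value outside its range is refused whole. The fingers move at their own pace and stop on an object; the grip force is fixed at half the most. Time passes only in rows, so rows that do not move let the fingers close. It gives the time, the measured TCP pose, the force and the opening at its end, in the units of the state.
- ctrl.sense(): the state, without advancing time (a new reading comes with each control period).
- ctrl.capture(name): name is "scene" or "top" or "wrist"; returns the picture (420x560x3 uint8, red, green, blue); there is no depth.
- ctrl.camera_params(name): a dict with "mtx" (3x3 intrinsics, pixels), "T" (4x4, takes a point from camera to world coordinates); the wrist camera has in their place "tool_from_camera" (4x4, takes a point from camera to tool coordinates, whose origin is the TCP and whose axes are the flange's). Camera axes: x right, y down, z forward; pixel columns grow to the right and rows downward; lengths in mm; the calibration is good to about 2 mm. A picture is of the moment at which its call begins: read the wrist's pose just before it. camera_params takes no time and is no camera call.
- ctrl.hand_in(): hands the job in, once; it reports no verdict.
Trained networks look in the newest picture that a camera, given by its name, has taken for a name from the list of things; names that differ only in an ending like _2 or _b are one class to them, and where a whole thing is asked for, a point or a joint stands for the part that bears it (a point fixed in the world has none). Each returns a list of dicts, best first, with "conf" (0 to 1); they miss things now and then, are a little off and sometimes report something else, mostly with a low value. They report only what shows in the picture. A call takes as long as a camera call.
- ctrl.spot_in(label, camera): "position" ([x, y, z] in mm, in world coordinates, good to about 4 mm: the middle of the surface that is visible of it).
- ctrl.regions_of(label, camera): "mask" (420x560 bool, what is visible of it).
- ctrl.tip_of(label, camera): "position" ([x, y, z] in mm, in world coordinates, good to about 4 mm: a listed point, or the origin of a listed thing).
The state is a dict: "t": time; "joint_positions": joint angles; "qvel": joint speeds; "joint_efforts": joint torques, N m; "ee_pos": TCP position; "tcp_rot": TCP orientation; "contact_force": force on the tool from outside, world axes, zero at the start; "ft_torque": the same for the moment, N m; "finger_gap": opening from 0.0 (shut) to 1.0 (fully open).
Only numpy, scipy, OpenCV 4.12 (cv2) and the standard library are available. Lean on these libraries where they do the work, as an engineer would, in place of code of your own. Each camera call takes 0.05 s, during which the arm holds its last target.

## Working session

There is one attempt and no reset: what is moved stays moved. The work goes in short steps, Python scripts to look and compute and a shell command to move; the robot and the scene stay as the last step left them, time stands still between calls to the robot, and variables do not carry over. Pictures are saved under pics/ and viewed, and the job is handed in when it is done.

```bash
ls; mkdir -p pics
python3 - <<'E'
from plant import ctrl
import cv2
s=ctrl.sense();print(s)
for n in ["scene","top","wrist"]:
    im=ctrl.capture(n);cv2.imwrite(f"pics/a_{n}.png",im[:,:,::-1])
    print(n,ctrl.camera_params(n))
for l in ["bottle","drawer_nest","drawer_front","catch_hinge","catch_tab","lever_hinge","lever_grip","capped_bottle","white_jar","beaker","wrench","tee_fitting","bottle_cap","spare_gauge","station"]:
    for c in ["scene","top"]:
        print(l,c,[(r["position"].round(0).tolist() if hasattr(r["position"],'round') else r["position"],round(r["conf"],2)) for r in ctrl.tip_of(l,c)[:2]])
print(ctrl.sense()["t"])
E
```

```text
pics
{'t': 0.0, 'joint_positions': array([-7.99054609e+01,  2.01241344e+01,  9.46771645e+01,  1.14501258e-03,
        6.52663809e+01, -4.84760258e+00]), 'qvel': array([ 0.00711747, -0.0650247 ,  0.00615383, -0.05231916, -0.02144357,
        0.07666194]), 'joint_efforts': array([-8.73525892e-05, -4.97323644e+01, -2.85257399e+01,  6.98358589e-02,
        2.57805234e-02, -7.54313714e-05]), 'ee_pos': array([ 141.77833564, -531.04933834,  218.10195416]), 'tcp_rot': array([[ 9.66188864e-01,  2.57835304e-01, -1.89168384e-04],
       [ 2.57835347e-01, -9.66188167e-01,  1.16613001e-03],
       [ 1.17897230e-04, -1.17547612e-03, -9.99999302e-01]]), 'contact_force': array([-0.00756587, -0.60494776, -0.83022634]), 'ft_torque': array([0.01746916, 0.00197019, 0.00558755]), 'finger_gap': 0.9998040248564576}
scene {'mtx': array([[538.84523659,   0.        , 278.70154504],
       [  0.        , 538.84523659, 204.64028515],
       [  0.        ,   0.        ,   1.        ]]), 'T': array([[-3.11823574e-01,  7.94071366e-01, -5.21743926e-01,
         1.35191775e+03],
       [ 9.50097796e-01,  2.55415397e
[... 2168 characters left out ...]
2.0], 0.8), ([565.0, -402.3, -2.9], 0.4)]
white_jar scene [([479.6, 269.6, 1.8], 0.89)]
white_jar top [([485.0, 270.0, 2.6], 0.83), ([370.4, 177.9, 3.5], 0.61)]
beaker scene [([439.9, 473.4, 2.2], 0.93)]
beaker top [([484.6, 268.8, -0.3], 0.6)]
wrench scene [([646.2, 343.0, 2.5], 0.88)]
wrench top [([405.2, -484.9, -1.1], 0.7)]
tee_fitting scene [([358.8, -61.6, 0.3], 0.56)]
tee_fitting top [([360.2, -63.8, -2.0], 0.62)]
bottle_cap scene [([368.4, 175.0, 1.1], 0.4)]
bottle_cap top [([368.0, 176.1, 3.5], 0.5)]
spare_gauge scene [([409.2, -489.5, 4.1], 0.75)]
spare_gauge top [([406.5, -487.3, -1.9], 0.79)]
station scene [([632.0, 23.0, 3.6], 0.72)]
station top [([630.8, 19.9, 3.4], 0.62)]
1.65
```

View pics/a_scene.png

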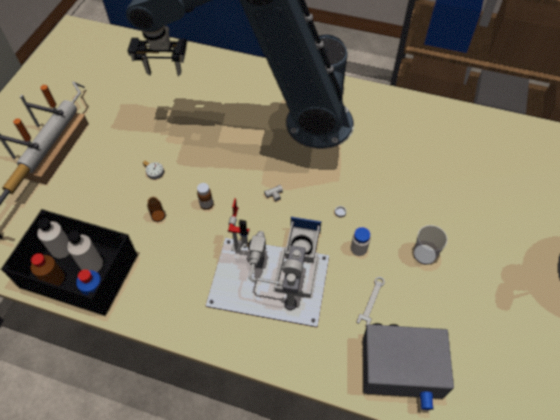

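View pics/a_top.png

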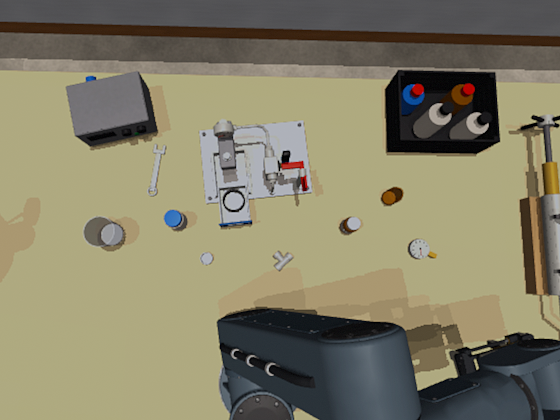

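The top view shows the open bottle at about (392,197) and the capped one at (350,225). The drawer nest is at (234,201) and the red catch and lever are near (295,167). Next I fit the station pose to the network points.

```bash
cat > fit.py <<'E'
import numpy as np
from scipy.optimize import least_squares
loc=dict(lh=(0,-80,120),ch=(-75,-125,170),ct=(-75,-125,222),lg=(0,-80,220),o=(0,0,0))
obs=[("lh",(636.7,-52.6)),("lh",(640.2,-55.6)),("ch",(569.8,-111.2)),("ch",(570,-109.2)),("ct",(571.5,-106.6)),("ct",(570.1,-112)),("lg",(637.5,-59.4)),("o",(632,23)),("o",(630.8,19.9))]
dr=[(0,(548.4,91)),(0,(547.8,92.6)),(-77,(468.7,86.2)),(-77,(467.3,86.1))]
def W(p,x,y):return np.array([p[0]+np.cos(p[2])*x-np.sin(p[2])*y,p[1]+np.sin(p[2])*x+np.cos(p[2])*y])
def res(p):
    r=[W(p,*loc[k][:2])-np.array(q) for k,q in obs]+[W(p,30-p[3]+d,80)-np.array(q) for d,q in dr]
    return np.concatenate(r)
s=least_squares(res,[632,22,0,125],loss="soft_l1",f_scale=3,x_scale=[1,1,.01,1])
p=s.x
if __name__=="__main__":
    print(p[:2],np.degrees(p[2]),p[3]);print(s.fun.reshape(-1,2).round(1).tolist())
    print("nest",W(p,30-p[3],80),"front",W(p,-47-p[3],80),"tab",W(p,-75,-125),"lever",W(p,0,-80))
E
python3 fit.py
```

```text
[630.95284435  22.27380612] 6.148290371869219 106.513754713453
[[2.8, -4.7], [-0.7, -1.7], [-0.0, 1.2], [-0.2, -0.8], [-1.7, -3.4], [-0.3, 2.0], [2.0, 2.1], [-1.0, -0.7], [0.2, 2.4], [-2.1, 2.6], [-1.5, 1.0], [1.1, -0.8], [2.5, -0.7]]
nest [546.31102756  93.61886559] front [469.75392933  85.37200486] tab [ 569.7720031  -110.03985404] lever [639.52101134 -57.26603619]
```

```bash
python3 -m crank '[[-1,[37,-1.4,0],[0,0,0]],[-1,[37,-1.4,0],[0,0,0]],[-1,[37,-1.4,0],[0,0,0]],[-1,[37,-1.4,0],[0,0,0]],[-1,[37,-1.4,0],[0,0,0]],[-1,[37,-1.4,0],[0,0,0]],[-1,[37,-1.4,0],[0,0,0]],[-1,[37,-1.4,0],[0,0,0]],[-1,[37,-1.4,0],[0,0,0]],[-1,[37,-1.4,0],[0,0,0]],[-1,[37,-1.4,0],[0,0,0]],[-1,[37,-1.4,0],[0,0,0]]]'
python3 -m crank '[[-1,[0,0,0],[0,0,-0.149]],[-1,[0,0,0],[0,0,-0.149]],[-1,[0,0,0],[0,0,-0.149]],[-1,[0,0,0],[0,0,-0.149]],[-1,[0,0,0],[0,0,-0.149]],[-1,[0,0,0],[0,0,-0.149]],[-1,[0,0,0],[0,0,-0.149]],[-1,[0,0,0],[0,0,-0.149]],[-1,[0,0,0],[0,0,-0.149]],[-1,[0,0,0],[0,0,-0.149]]]'
python3 -m crank '[[-1,[0,0,0],[0,0,-0.149]],[-1,[0,0,0],[0,0,-0.149]],[-1,[0,0,0],[0,0,-0.149]],[-1,[0,0,0],[0,0,-0.149]],[-1,[0,0,0],[0,0,-0.149]],[-1,[0,0,0],[0,0,-0.149]],[-1,[0,0,0],[0,0,-0.149]],[-1,[0,0,0],[0,0,-0.149]],[-1,[0,0,0],[0,0,-0.149]],[-1,[0,0,0],[0,0,-0.149]],[-1,[0,0,0],[0,0,0]]]'
cat > st.py <<'E'
from plant import ctrl
import numpy as np
def st():
    s=ctrl.sense();R=s["tcp_rot"]
    print("t",round(s["t"],2),"pos",s["ee_pos"].round(1),"gap",round(s["finger_gap"],3),"F",s["contact_force"].round(1),"xdir",np.degrees(np.arctan2(R[1,0],R[0,0])).round(2),"z",R[:,2].round(3),"j",s["joint_positions"].round(0))
    return s
E
python3 - <<'E'
from st import *; import cv2
s=st()
im=ctrl.capture("wrist");cv2.imwrite("pics/b.png",im[:,:,::-1])
for l in ["bottle"]:
    print(ctrl.tip_of(l,"wrist")); print(ctrl.spot_in(l,"wrist"))
E
```

```text
t: 2.85
ee_pos: [567.9, -400.0, 218.6]
tcp_rot: [[0.966, 0.258, -0.0], [0.258, -0.966, 0.0], [-0.0, -0.0, -1.0]]
contact_force: [-0.1, -0.0, -0.3]
finger_gap: 0.997
t: 3.85
ee_pos: [566.5, -400.6, 218.5]
tcp_rot: [[-0.185, 0.983, -0.0], [0.983, 0.185, 0.0], [0.0, -0.0, -1.0]]
contact_force: [1.0, 0.0, 0.2]
finger_gap: 0.997
t: 4.95
ee_pos: [566.5, -400.6, 218.5]
tcp_rot: [[-0.995, -0.101, -0.0], [-0.101, 0.995, 0.0], [0.0, 0.0, -1.0]]
contact_force: [0.1, 0.2, -0.1]
finger_gap: 1.0
t 4.95 pos [ 566.5 -400.6  218.5] gap 1.0 F [ 0.1  0.2 -0.1] xdir -174.19 z [-0.  0. -1.] j [ -39.   35.   71.    0.   74. -135.]
[{'position': [569.5, -401.7, 3.4], 'conf': 0.62}]
[{'position': [569.1, -402.2, 76.1], 'conf': 0.86}]
```

View pics/b.png

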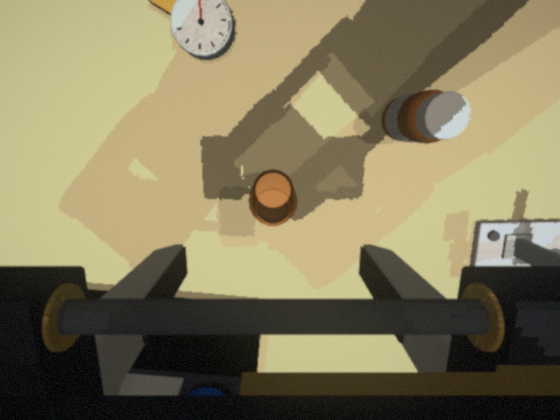

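The picture shows the open bottle at (273,195), centred between the open fingers. I'll descend and grip.

```bash
python3 -m crank '[[-1,[-2,-1,35],[0,0,0]],[-1,[0,0,35],[0,0,0]],[-1,[0,0,35],[0,0,0]],[-1,[0,0,35],[0,0,0]],[-1,[0,0,25],[0,0,0]],[-1,[0,0,10],[0,0,0]],[-1,[0,0,0],[0,0,0]],[1,[0,0,0],[0,0,0]],[1,[0,0,0],[0,0,0]],[1,[0,0,0],[0,0,0]],[1,[0,0,0],[0,0,0]],[1,[0,0,0],[0,0,0]]]'
python3 -m crank '[[1,[0,0,0],[0,0,0]],[1,[0,0,0],[0,0,0]],[1,[0,0,0],[0,0,0]],[1,[0,0,0],[0,0,0]]]'
```

```text
t: 6.3
ee_pos: [568.7, -401.5, 44.1]
tcp_rot: [[-0.995, -0.099, 0.0], [-0.099, 0.995, -0.0], [-0.0, -0.0, -1.0]]
contact_force: [0.6, -0.2, 0.3]
finger_gap: 0.615
t: 6.7
ee_pos: [568.6, -401.4, 43.8]
tcp_rot: [[-0.995, -0.099, 0.0], [-0.099, 0.995, 0.0], [-0.0, -0.0, -1.0]]
contact_force: [-0.4, 1.3, 2.6]
finger_gap: 0.518
```

```bash
python3 -m crank '[[1,[0,0,-20],[0,0,0]],[1,[0,0,-40],[0,0,0]],[1,[0,0,-40],[0,0,0]],[1,[0,0,-40],[0,0,0]],[1,[0,0,-40],[0,0,0]],[1,[0,0,-40],[0,0,0]],[1,[0,0,-40],[0,0,0]],[1,[0,0,-36],[0,0,0]]]'
python3 -m crank '[[1,[-1,20,0],[0,0,0]],[1,[-2,40,0],[0,0,0]],[1,[-2.4,45,0],[0,0,0]],[1,[-2.4,45,0],[0,0,0]],[1,[-2.4,45,0],[0,0,0]],[1,[-2.4,45,0],[0,0,0]],[1,[-2.4,45,0],[0,0,0]],[1,[-2.4,45,0],[0,0,0]],[1,[-2.4,45,0],[0,0,0]],[1,[-2.4,45,0],[0,0,0]],[1,[-2.4,45,0],[0,0,0]],[1,[-2,30,0],[0,0,0]]]'
python3 -m crank '[[1,[0,0,15],[0,0,0]],[1,[0,0,30],[0,0,0]],[1,[0,0,30],[0,0,0]],[1,[0,0,20],[0,0,0]],[1,[0,0,0],[0,0,0]],[1,[0,0,0],[0,0,0]]]'
python3 - <<'E'
from st import *; import cv2
s=st()
for c in ["wrist","top","scene"]:
    im=ctrl.capture(c);cv2.imwrite(f"pics/c_{c}.png",im[:,:,::-1])
    for l in ["drawer_nest","drawer_front","lever_hinge","catch_hinge","bottle"]:
        print(c,l,[(np.round(r["position"],1).tolist(),round(r["conf"],2)) for r in ctrl.tip_of(l,c)[:2]])
E
```

```text
t: 7.5
ee_pos: [568.4, -401.4, 341.6]
tcp_rot: [[-0.995, -0.099, 0.0], [-0.099, 0.995, -0.0], [-0.0, -0.0, -1.0]]
contact_force: [1.0, -0.4, -1.3]
finger_gap: 0.517
t: 8.7
ee_pos: [545.4, 96.3, 339.5]
tcp_rot: [[-0.995, -0.1, -0.0], [-0.1, 0.995, 0.0], [0.0, 0.0, -1.0]]
contact_force: [-0.0, -0.3, -1.0]
finger_gap: 0.515
t: 9.3
ee_pos: [546.2, 93.7, 245.2]
tcp_rot: [[-0.995, -0.099, 0.0], [-0.099, 0.995, -0.0], [-0.0, -0.0, -1.0]]
contact_force: [0.2, -0.6, -0.6]
finger_gap: 0.513
t 9.3 pos [546.2  93.7 245.2] gap 0.513 F [ 0.2 -0.6 -0.6] xdir -174.32 z [ 0. -0. -1.] j [  5.  19.  92.  -0.  69. -91.]
wrist drawer_nest [([549.8, 94.7, 18.8], 0.7)]
wrist drawer_front [([471.2, 86.8, 47.6], 0.66)]
wrist lever_hinge []
wrist catch_hinge [([573.4, -111.4, 172.4], 0.68)]
wrist bottle [([550.1, 93.8, 204.5], 0.86)]
top drawer_nest [([361.4, -64.8, -1.4], 0.33)]
top drawer_front [([471.8, -265.1, 0.3], 0.66)]
top lever_hinge [([639.9, -55.1, 124.5], 0.96)]
top catch_hinge [([573.1, -108.5, 168.1], 0.97), ([570.9, -110.3, 223.1], 0.7)]
top bottle []
scene drawer_nest [([546.3, 89.8, 19.1], 0.67), ([407.7, -489.5, 2.7], 0.56)]
scene drawer_front [([470.1, 82.4, 42.2], 0.89), ([548.1, 95.2, 198.7], 0.36)]
scene lever_hinge [([637.3, -52.1, 121.5], 0.64), ([471.4, 83.6, 42.6], 0.27)]
scene catch_hinge [([567.6, -110.9, 165.5], 0.89)]
scene bottle [([546.5, 94.5, 199.2], 0.91)]
```

View pics/c_wrist.png

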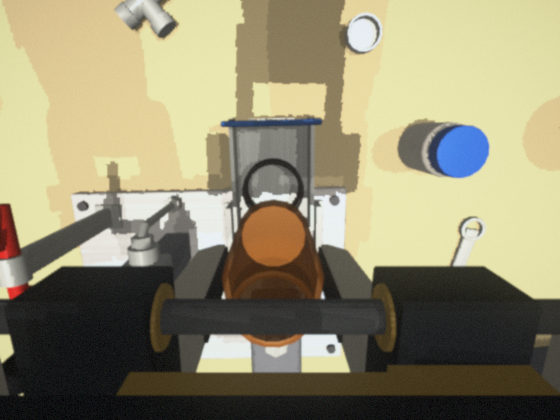

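```bash
cat > ov.py <<'E'
from st import *
import cv2
def proj(P,s,cam="wrist"):
    k=ctrl.camera_params(cam);P=np.atleast_2d(np.array(P,float))
    if cam=="wrist":
        T=np.eye(4);T[:3,:3]=s["tcp_rot"];T[:3,3]=s["ee_pos"];T=T@k["tool_from_camera"]
    else: T=k["T"]
    c=(P-T[:3,3])@T[:3,:3]; u=c@k["mtx"].T
    return u[:,:2]/u[:,2:]
def circ(x,y,z,r,n=120):
    a=np.linspace(0,2*np.pi,n);return np.c_[x+r*np.cos(a),y+r*np.sin(a),0*a+z]
E
python3 - <<'E'
from ov import *
s=st();im=cv2.imread("pics/c_wrist.png")
for c,col in [((546.3,93.6),(0,255,0))]:
    for r in (30,35): cv2.polylines(im,[np.round(proj(circ(*c,46,r),s)*8).astype(int)],True,col,1,shift=3)
# bottle bottom
b=s["ee_pos"]; cv2.polylines(im,[np.round(proj(circ(b[0],b[1],b[2]-43.8,24),s)*8).astype(int)],True,(255,255,0),1,shift=3)
cv2.imwrite("pics/c_ov.png",cv2.resize(im[90:390,130:430],None,fx=2,fy=2,interpolation=cv2.INTER_CUBIC))
E
```

```text
t 10.2 pos [546.   93.7 244.6] gap 0.519 F [ 0.1  0.4 -1.5] xdir -174.32 z [-0. -0. -1.] j [  5.  19.  92.  -0.  69. -91.]
```

View pics/c_ov.png

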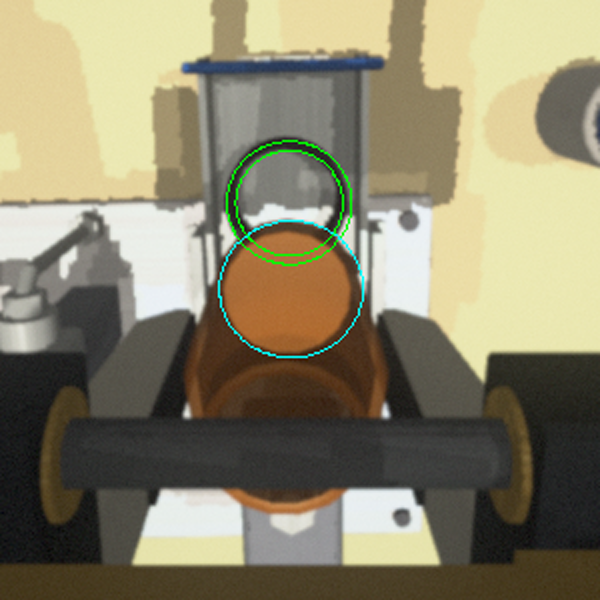

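The projected rim (green) agrees with the black nest ring to about 1–2 mm, so I'll lower the bottle.

```bash
python3 -m crank '[[1,[0.5,0,20],[0,0,0]],[1,[0,0,40],[0,0,0]],[1,[0,0,40],[0,0,0]],[1,[0,0,30],[0,0,0]],[1,[0,0,15],[0,0,0]],[1,[0,0,10],[0,0,0]],[1,[0,0,8],[0,0,0]],[1,[0,0,7],[0,0,0]],[1,[0,0,6],[0,0,0]],[1,[0,0,4],[0,0,0]],[1,[0,0,1.5],[0,0,0]],[1,[0,0,0],[0,0,0]]]'
python3 - <<'E'
from ov import *
s=st()
im=ctrl.capture("wrist");cv2.imwrite(f"pics/d.png",im[:,:,::-1])
E
```

```text
t: 11.4
ee_pos: [545.6, 93.7, 63.2]
tcp_rot: [[-0.995, -0.099, 0.0], [-0.099, 0.995, 0.0], [-0.0, -0.0, -1.0]]
contact_force: [-0.5, -0.2, -0.5]
finger_gap: 0.519
t 11.4 pos [545.6  93.7  63.2] gap 0.519 F [-0.5 -0.2 -0.5] xdir -174.32 z [ 0.  0. -1.] j [  5.  32. 101.   0.  47. -91.]
```

View pics/d.png

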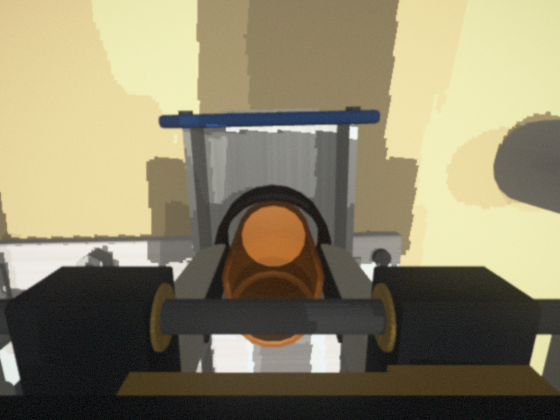

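It's inside the nest ring and centred. I'll lower it the last millimetre, open partly and retreat.

```bash
python3 -m crank '[[1,[0,0,1.2],[0,0,0]],[1,[0,0,0],[0,0,0]],[-0.1,[0,0,0],[0,0,0]],[-0.3,[0,0,0],[0,0,0]],[-0.5,[0,0,0],[0,0,0]],[-0.5,[0,0,0],[0,0,0]],[-0.5,[0,0,0],[0,0,0]],[-0.5,[0,0,0],[0,0,0]]]'
python3 -m crank '[[-0.5,[0,0,-15],[0,0,0]],[-0.5,[0,0,-30],[0,0,0]],[-0.5,[0,0,-40],[0,0,0]],[-0.5,[0,0,-40],[0,0,0]],[-0.5,[0,0,-20],[0,0,0]],[-0.5,[0,0,0],[0,0,0]]]'
python3 - <<'E'
from ov import *
s=st()
im=ctrl.capture("wrist");cv2.imwrite(f"pics/e.png",im[:,:,::-1])
for l in ["drawer_nest","drawer_front","bottle"]:
        print(l,[(np.round(r["position"],1).tolist(),round(r["conf"],2)) for r in ctrl.tip_of(l,"wrist")[:2]])
E
```

```text
t: 12.25
ee_pos: [545.5, 93.7, 62.0]
tcp_rot: [[-0.995, -0.099, 0.0], [-0.099, 0.995, 0.0], [-0.0, 0.0, -1.0]]
contact_force: [0.4, -0.4, 0.0]
finger_gap: 0.745
t: 12.85
ee_pos: [546.8, 93.8, 209.9]
tcp_rot: [[-0.995, -0.099, 0.005], [-0.099, 0.995, 0.0], [-0.005, -0.0, -1.0]]
contact_force: [0.5, 0.3, -0.8]
finger_gap: 0.751
t 12.85 pos [546.8  93.8 209.9] gap 0.751 F [ 0.5  0.3 -0.8] xdir -174.31 z [ 0.005  0.    -1.   ] j [  5.  21.  95.  -0.  64. -91.]
drawer_nest []
drawer_front [([472.5, 90.5, 47.3], 0.72)]
bottle [([544.8, 94.9, 19.5], 0.63)]
```

View pics/e.png

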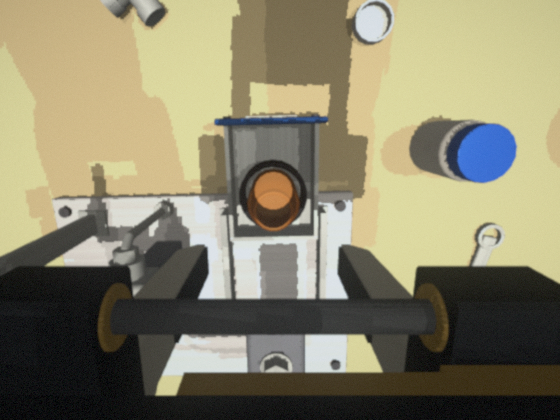

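The bottle stands upright inside the black ring, at (273,195). Next I go in front of the drawer with closed, tilted fingers.

```bash
python3 -m crank '[[1,[25,0,0],[0,0,0]],[1,[40,0,0],[0,0,0]],[1,[40,0,0],[0,0,0]],[1,[20,0,0],[0,-0.12,0]],[1,[0,0,0],[0,-0.12,0]],[1,[0,0,0],[0,-0.12,0]],[1,[0,0,0],[0,-0.12,0]],[1,[0,0,0],[0,0,0]],[1,[0,0,0],[0,0,0]]]'
python3 - <<'E'
from ov import *
s=st();R=s["tcp_rot"]
tgt=np.array([421.,80.,44.])
from fit import p
print(R.T@(np.array([*W_ if 0 else (0,0),0])) if 0 else "", R.T@np.array([0,0,44-s["ee_pos"][2]]), R.T@np.array([.9945,.107,0]))
E
```

```text
t: 13.95
ee_pos: [420.9, 81.3, 206.5]
tcp_rot: [[-0.884, -0.099, 0.456], [-0.088, 0.995, 0.045], [-0.459, 0.0, -0.889]]
contact_force: [0.1, -0.0, 0.4]
finger_gap: 0.028  File "<stdin>", line 5
    print(R.T@(np.array([*W_ if 0 else (0,0),0])) if 0 else "", R.T@np.array([0,0,44-s["ee_pos"][2]]), R.T@np.array([.9945,.107,0]))
                             ^^
SyntaxError: invalid syntax
```

```bash
python3 -m crank '[[1,[14,0,27],[0,0,0]],[1,[20,0,39],[0,0,0]],[1,[20,0,39],[0,0,0]],[1,[14,0,27],[0,0,0]],[1,[6.6,0,12.5],[0,0,0]],[1,[-10,0,5.2],[0,0,0]],[1,[-14,0.1,7.2],[0,0,0]],[1,[-5,0,2.6],[0,0,0]],[1,[-3,0,1.5],[0,0,0]],[1,[-3,0,1.5],[0,0,0]],[1,[-3,0,1.5],[0,0,0]],[1,[-3,0,1.5],[0,0,0]]]'
python3 - <<'E'
from ov import *
s=st()
im=ctrl.capture("wrist");cv2.imwrite(f"pics/f.png",im[:,:,::-1])
E
```

```text
t: 15.15
ee_pos: [474.2, 83.7, 71.6]
tcp_rot: [[-0.9, -0.104, 0.424], [-0.09, 0.994, 0.054], [-0.427, 0.01, -0.904]]
contact_force: [-0.9, 0.1, -0.1]
finger_gap: 0.004
t 15.15 pos [474.2  83.7  71.6] gap 0.004 F [-0.9  0.1 -0.1] xdir -174.3 z [ 0.424  0.054 -0.904] j [   4.   20.  129.   14.    6. -106.]
```

View pics/f.png

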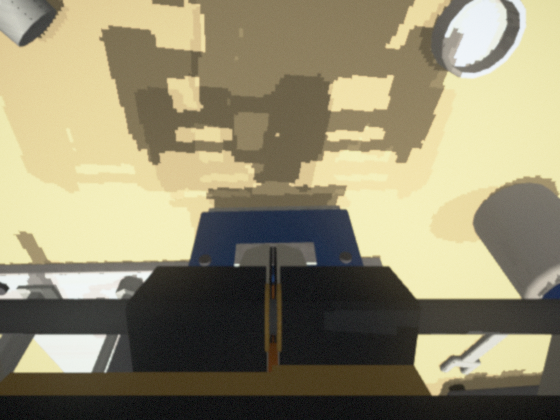

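Run:
```python
from ov import *
from fit import p,W
s=st();k=ctrl.camera_params("wrist")
T=np.eye(4);T[:3,:3]=s["tcp_rot"];T[:3,3]=s["ee_pos"];print("cam",(T@k["tool_from_camera"])[:3,3])
for q in (106,96,90):
    P=[[*W(p,-47-q,80+dy),z] for dy in(50,-50) for z in (18,76)]
    print(q,P[0],proj(P,s).round(0).tolist())
print("tcp",proj([s["ee_pos"]],s))
```

```text
t 15.2 pos [474.9  83.6  71.8] gap 0.004 F [-0.6 -0.7 -0.7] xdir -174.3 z [ 0.425  0.054 -0.904] j [   4.   20.  129.   14.    6. -106.]
cam [341.60661776  66.93748347 192.64860094]
106 [np.float64(464.90962457814726), np.float64(135.139430505426), 18] [[354.0, 193.0], [375.0, 260.0], [201.0, 195.0], [184.0, 261.0]]
96 [np.float64(474.85210486671053), np.float64(136.21045137895285), 18] [[351.0, 205.0], [372.0, 272.0], [203.0, 206.0], [187.0, 274.0]]
90 [np.float64(480.81759303984853), np.float64(136.85306390306897), 18] [[350.0, 212.0], [370.0, 279.0], [205.0, 213.0], [189.0, 281.0]]
tcp [[275.38382685 260.01356465]]
```

```bash
python3 -m crank '[[1,[4,0,-2],[0,0.12,0]],[1,[0,0,0],[0,0.12,0]],[1,[1.6,0,8],[0,0,0]],[1,[2,0,10],[0,0,0]],[1,[1,0,5],[0,0,0]],[1,[0,0,0],[0,0,0]]]'
python3 - <<'E'
from ov import *
s=st();print(s["tcp_rot"].T@[.9945,.107,0])
E
```

```text
t: 15.8
ee_pos: [468.7, 83.3, 47.0]
tcp_rot: [[-0.975, -0.104, 0.198], [-0.1, 0.995, 0.031], [-0.2, 0.01, -0.98]]
contact_force: [0.1, -0.1, 0.3]
finger_gap: 0.004
t 15.8 pos [468.7  83.3  47. ] gap 0.004 F [ 0.1 -0.1  0.3] xdir -174.16 z [ 0.198  0.031 -0.98 ] j [  4.  25. 121.   3.  23. -94.]
[-0.98002513  0.0030637   0.20005151]
```

```bash
python3 -m crank '[[1,[-4.9,0,1],[0,0,0]],[1,[-6.9,0,1.4],[0,0,0]],[1,[-8.8,0,1.8],[0,0,0]],[1,[-9.8,0,2],[0,0,0]],[1,[-9.8,0,2],[0,0,0]],[1,[-9.8,0,2],[0,0,0]],[1,[-9.8,0,2],[0,0,0]],[1,[-9.8,0,2],[0,0,0]],[1,[-8.8,0,1.8],[0,0,0]],[1,[-6.9,0,1.4],[0,0,0]],[1,[-4.9,0,1],[0,0,0]],[1,[0,0,0],[0,0,0]]]'
python3 -m crank '[[1,[-3,0,0.6],[0,0,0]],[1,[-2,0,0.4],[0,0,0]],[1,[-2,0,0.4],[0,0,0]]]'
```

```text
t: 17.0
ee_pos: [562.5, 92.9, 48.6]
tcp_rot: [[-0.974, -0.104, 0.2], [-0.1, 0.995, 0.031], [-0.202, 0.01, -0.979]]
contact_force: [0.3, 0.5, -0.3]
finger_gap: 0.008
t: 17.3
ee_pos: [565.8, 93.4, 47.9]
tcp_rot: [[-0.976, -0.104, 0.192], [-0.1, 0.994, 0.03], [-0.194, 0.01, -0.981]]
contact_force: [-23.5, -4.7, 19.3]
finger_gap: 0.004
```

Firm contact at the expected home position. I'll hold, back off and look.

```bash
python3 -m crank '[[1,[0,0,0],[0,0,0]],[1,[0,0,0],[0,0,0]],[1,[5,0,-1],[0,0,0]],[1,[20,0,-4],[0,0,0]],[1,[30,0,-6],[0,0,0]],[1,[8,0,-40],[0,0,0]],[1,[8,0,-40],[0,0,0]],[1,[8,0,-40],[0,0,0]],[1,[8,0,-40],[0,0.1,0]],[1,[4,0,-40],[0,0.1,0]],[1,[0,0,-10],[0,0,0]],[1,[0,0,0],[0,0,0]]]'
python3 - <<'E'
from ov import *
s=st()
for c in ["wrist","top","scene"]:
    im=ctrl.capture(c);cv2.imwrite(f"pics/g_{c}.png",im[:,:,::-1])
    for l in ["drawer_nest","drawer_front","lever_hinge","lever_grip","catch_hinge","catch_tab","bottle"]:
        print(c,l,[(np.round(r["position"],1).tolist(),round(r["conf"],2)) for r in ctrl.tip_of(l,c)[:1]])
E
```

```text
t: 18.5
ee_pos: [443.0, 78.4, 249.0]
tcp_rot: [[-0.995, -0.104, 0.006], [-0.104, 0.995, 0.011], [-0.007, 0.01, -1.0]]
contact_force: [0.2, 0.2, -0.1]
finger_gap: 0.003
t 18.5 pos [443.   78.4 249. ] gap 0.003 F [ 0.2  0.2 -0.1] xdir -174.03 z [ 0.006  0.011 -1.   ] j [  4.   7. 107.   1.  66. -92.]
wrist drawer_nest []
wrist drawer_front []
wrist lever_hinge [([640.4, -54.3, 121.5], 0.81)]
wrist lever_grip []
wrist catch_hinge [([571.0, -108.3, 171.7], 0.74)]
wrist catch_tab []
wrist bottle [([650.7, 105.9, 22.9], 0.65)]
top drawer_nest [([649.2, 105.8, 25.8], 0.82)]
top drawer_front [([572.6, 99.7, 44.5], 0.75)]
top lever_hinge [([639.0, -56.0, 125.7], 0.94)]
top lever_grip [([640.8, -56.3, 220.1], 0.52)]
top catch_hinge [([569.2, -110.9, 170.0], 0.78)]
top catch_tab [([571.4, -108.5, 222.4], 0.73)]
top bottle [([646.6, 104.4, 17.2], 0.66)]
scene drawer_nest [([650.8, 105.6, 17.3], 0.78)]
scene drawer_front [([574.2, 98.9, 44.3], 0.77)]
scene lever_hinge [([639.1, -53.5, 121.1], 0.57)]
scene lever_grip [([645.2, 347.2, 0.2], 0.52)]
scene catch_hinge []
scene catch_tab [([573.2, -108.1, 226.5], 0.49)]
scene bottle [([648.7, 106.0, 15.6], 0.52)]
```

View pics/g_wrist.png

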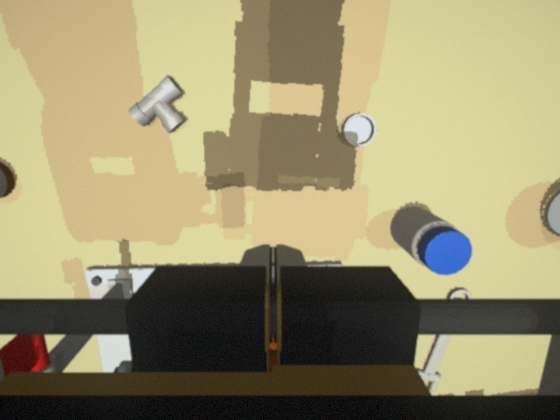

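View pics/g_scene.png

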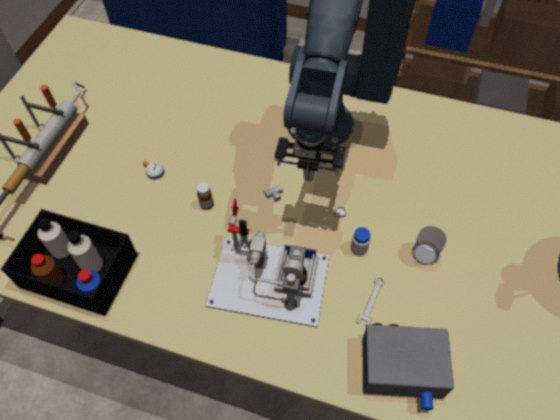

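The drawer is home with the nest at about (650,106), which is where it should be. Next I move beside the catch tab, on its inner side.

```bash
python3 -m crank '[[1,[-8,-14,0],[0,0,0]],[1,[-20,-31,0],[0,0,0]],[1,[-20,-31,0],[0,0,0]],[1,[-20,-31,0],[0,0,0]],[1,[-20,-31,0],[0,0,0]],[1,[-12,-20,0],[0,0,0]],[1,[-7.3,-14.3,0],[0,0,0]],[1,[0,0,0],[0,0,0]]]'
python3 - <<'E'
from ov import *
s=st()
for c in ["wrist","top"]:
    im=ctrl.capture(c);cv2.imwrite(f"pics/h_{c}.png",im[:,:,::-1])
    for l in ["lever_hinge","lever_grip","catch_hinge","catch_tab"]:
        print(c,l,[(np.round(r["position"],1).tolist(),round(r["conf"],2)) for r in ctrl.tip_of(l,c)[:1]])
E
```

```text
t: 20.5
ee_pos: [566.9, -82.9, 246.0]
tcp_rot: [[-0.995, -0.103, 0.001], [-0.103, 0.995, 0.01], [-0.002, 0.01, -1.0]]
contact_force: [-0.3, 0.5, -0.4]
finger_gap: 0.01
t 20.5 pos [566.9 -82.9 246. ] gap 0.01 F [-0.3  0.5 -0.4] xdir -174.11 z [ 0.001  0.01  -1.   ] j [ -13.   21.   89.    1.   70. -109.]
wrist lever_hinge []
wrist lever_grip []
wrist catch_hinge [([571.8, -112.6, 171.3], 0.66)]
wrist catch_tab [([570.6, -111.1, 225.6], 0.7)]
top lever_hinge [([638.9, -55.1, 127.3], 0.93)]
top lever_grip []
top catch_hinge []
top catch_tab [([637.6, -55.0, 124.4], 0.17)]
```

View pics/h_wrist.png

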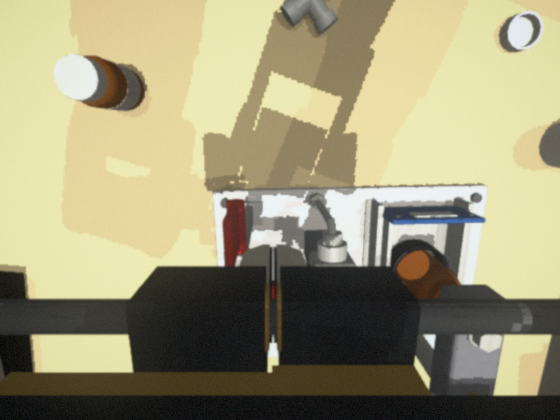

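The red tab is at (234,225), just left of the closed fingers. I'll lower beside it and push it over in an arc.

```bash
python3 -m crank '[[1,[-2,0,17],[0,0,0]],[1,[0,0,17],[0,0,0]],[1,[0,-7,0],[0,0,0]],[1,[0,-8.7,0.5],[0,0,0]],[1,[0,-8.7,0.5],[0,0,0]],[1,[0,-7.5,4.5],[0,0,0]],[1,[0,-7.5,4.5],[0,0,0]],[1,[0,-5.2,7],[0,0,0]],[1,[0,-5.2,7],[0,0,0]],[1,[0,-2,8.5],[0,0,0]],[1,[0,-2,8.5],[0,0,0]],[1,[0,0,0],[0,0,0]]]'
python3 - <<'E'
from ov import *
s=st()
for c in ["wrist","top","scene"]:
    im=ctrl.capture(c);cv2.imwrite(f"pics/i_{c}.png",im[:,:,::-1])
    for l in ["catch_hinge","catch_tab"]:
        print(c,l,[(np.round(r["position"],1).tolist(),round(r["conf"],2)) for r in ctrl.tip_of(l,c)[:1]])
E
```

```text
t: 22.2
ee_pos: [573.6, -134.2, 169.3]
tcp_rot: [[-0.995, -0.104, -0.001], [-0.104, 0.995, 0.011], [-0.0, 0.011, -1.0]]
contact_force: [0.2, -0.4, 0.2]
finger_gap: 0.006
t 22.2 pos [ 573.6 -134.2  169.3] gap 0.006 F [ 0.2 -0.4  0.2] xdir -174.03 z [-0.001  0.011 -1.   ] j [ -18.   27.   91.    1.   62. -114.]
wrist catch_hinge [([571.3, -109.7, 172.5], 0.78)]
wrist catch_tab [([573.8, -162.6, 155.2], 0.58)]
top catch_hinge []
top catch_tab [([441.5, 467.9, -4.1], 0.36)]
scene catch_hinge [([570.4, -111.0, 169.0], 0.81)]
scene catch_tab [([578.9, -155.4, 159.0], 0.68)]
```

View pics/i_wrist.png

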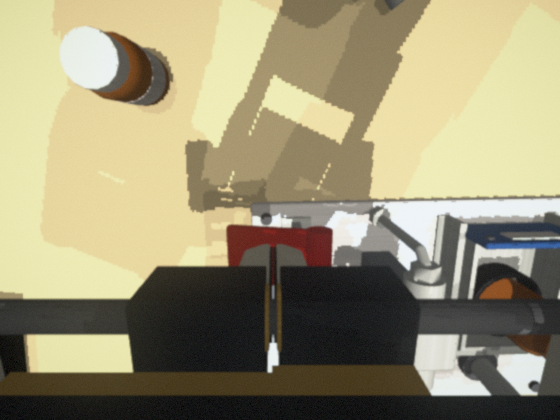

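View pics/i_scene.png

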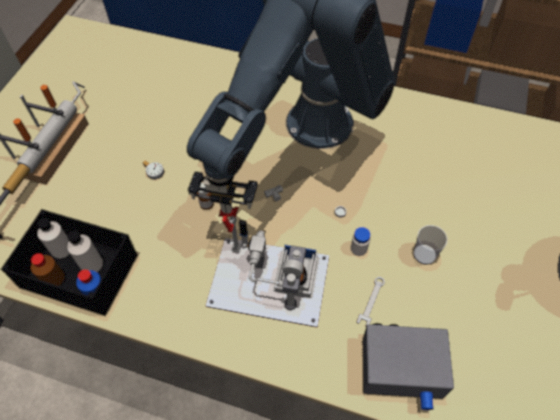

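The red tab lies flat, out at (280,245) in the wrist view. Its tip is near z 155, so the catch is at roughly 1.9 rad. Now I go up and behind the lever.

```bash
python3 -m crank '[[1,[0,0,-20],[0,0,0]],[1,[0,0,-40],[0,0,0]],[1,[0,0,-40],[0,0,0]],[1,[0,0,-25],[0,0,0]],[1,[-14,9,0],[0,0,0]],[1,[-30,21,0],[0,0,0]],[1,[-30,21,0],[0,0,0]],[1,[-20,14,0],[0,0,0]],[1,[-7.6,6.3,0],[0,0,0]],[1,[0,0,0],[0,0,0]]]'
python3 - <<'E'
from ov import *
s=st()
for c in ["wrist","top","scene"]:
    im=ctrl.capture(c);cv2.imwrite(f"pics/j_{c}.png",im[:,:,::-1])
    for l in ["catch_tab","lever_hinge","lever_grip"]:
        print(c,l,[(np.round(r["position"],1).tolist(),round(r["conf"],2)) for r in ctrl.tip_of(l,c)[:1]])
E
```

```text
t: 23.65
ee_pos: [667.9, -53.2, 295.5]
tcp_rot: [[-0.994, -0.105, -0.0], [-0.105, 0.994, 0.011], [-0.001, 0.011, -1.0]]
contact_force: [-0.1, 0.4, -0.3]
finger_gap: 0.004
t 23.65 pos [667.9 -53.2 295.5] gap 0.004 F [-0.1  0.4 -0.3] xdir -173.95 z [-0.     0.011 -1.   ] j [  -9.   30.   69.    1.   81. -105.]
wrist catch_tab [([578.9, -163.1, 157.0], 0.9)]
wrist lever_hinge [([639.4, -57.2, 122.3], 0.75)]
wrist lever_grip [([644.0, -54.7, 219.0], 0.96)]
top catch_tab [([651.2, 107.4, 21.8], 0.71)]
top lever_hinge []
top lever_grip []
scene catch_tab [([577.2, -159.5, 160.9], 0.51)]
scene lever_hinge [([638.0, -53.1, 121.2], 0.91)]
scene lever_grip [([359.4, -61.8, -1.5], 0.74)]
```

View pics/j_wrist.png

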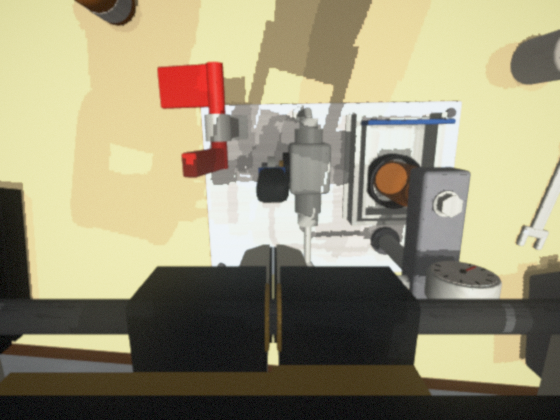

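The lever sleeve is at (272,183), directly in front of the fingers. The catch is flipped to the left, and the bottle is in its nest at (391,180).

```bash
python3 -m crank '[[1,[0,-2,25],[0,0,0]],[1,[0,0,35],[0,0,0]],[1,[0,0,26],[0,0,0]],[1,[0,0,0],[0,0,0]],[1,[6.4,0,0],[0,0,0]],[1,[6.4,0,0],[0,0,0]],[1,[9,0,0],[0,0,0]],[1,[9,0,0],[0,0,0]],[1,[8.9,0,1.9],[0,0,0]],[1,[8.9,0,1.9],[0,0,0]]]'
python3 - <<'E'
from ov import *
s=st()
im=ctrl.capture("wrist");cv2.imwrite(f"pics/k.png",im[:,:,::-1])
for l in ["lever_grip"]: print(ctrl.tip_of(l,"wrist")[:1])
E
```

```text
t: 25.25
ee_pos: [619.3, -60.7, 207.7]
tcp_rot: [[-0.995, -0.104, 0.003], [-0.104, 0.995, 0.01], [-0.004, 0.009, -1.0]]
contact_force: [4.2, -2.4, 1.6]
finger_gap: 0.009
t 25.25 pos [619.3 -60.7 207.7] gap 0.009 F [ 4.2 -2.4  1.6] xdir -174.03 z [ 0.003  0.01  -1.   ] j [ -10.   28.   84.    1.   68. -106.]
[{'position': [604.2, -61.6, 213.7], 'conf': 0.82}]
```

View pics/k.png

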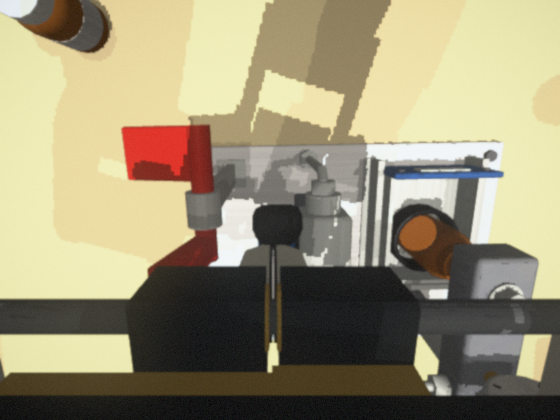

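The lever is leaning forward, with its sleeve end at (277,222), centred on the fingers, and the force is about 5 N. I'll continue along the arc.

```bash
python3 -m crank '[[1,[8.3,0,3.6],[0,0,0]],[1,[8.3,0,3.6],[0,0,0]],[1,[7.4,0,5.2],[0,0,0]],[1,[7.4,0,5.2],[0,0,0]],[1,[6.2,0,6.5],[0,0,0]],[1,[6.2,0,6.5],[0,0,0]],[1,[4.8,0,7.7],[0,0,0]],[1,[4.8,0,7.7],[0,0,0]],[1,[3.1,0,8.4],[0,0,0]],[1,[3.1,0,8.4],[0,0,0]],[1,[0,0,1],[0,0,0]],[1,[0,0,0],[0,0,0]]]'
python3 - <<'E'
from ov import *
s=st()
im=ctrl.capture("wrist");cv2.imwrite(f"pics/l.png",im[:,:,::-1])
for l in ["lever_grip"]: print(ctrl.tip_of(l,"wrist")[:1])
E
```

```text
t: 26.55
ee_pos: [560.2, -66.2, 143.2]
tcp_rot: [[-0.995, -0.104, 0.001], [-0.104, 0.995, 0.01], [-0.002, 0.01, -1.0]]
contact_force: [0.4, -4.1, 9.5]
finger_gap: 0.006
t 26.55 pos [560.2 -66.2 143.2] gap 0.006 F [ 0.4 -4.1  9.5] xdir -174.03 z [ 0.001  0.01  -1.   ] j [ -12.   27.   97.    1.   57. -108.]
[{'position': [540.1, -66.4, 137.8], 'conf': 0.61}]
```

View pics/l.png

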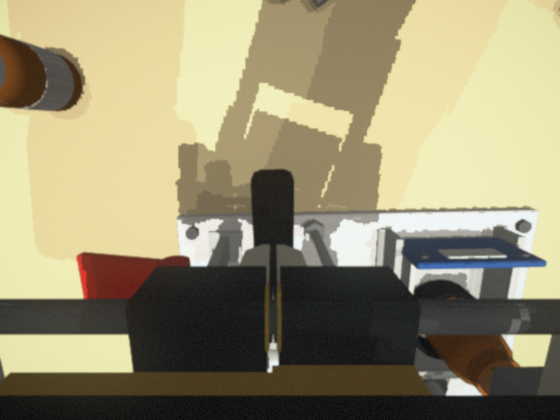

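```bash
python3 -m crank '[[1,[0,0,1.5],[0,0,0]],[1,[0,0,1.5],[0,0,0]],[1,[0,0,0],[0,0,0]],[1,[0,0,0],[0,0,0]]]'
```

```text
t: 27.05
ee_pos: [560.2, -66.3, 142.2]
tcp_rot: [[-0.995, -0.104, 0.002], [-0.104, 0.995, 0.009], [-0.003, 0.009, -1.0]]
contact_force: [-8.0, -2.8, 31.3]
finger_gap: 0.004
```

The force jumped from 9.5 to 31 N for 1 mm of travel, so the lever is on its stop. I'll hold and do a last check.

```bash
python3 -m crank '[[1,[0,0,0],[0,0,0]],[1,[0,0,0],[0,0,0]],[1,[0,0,0],[0,0,0]],[1,[0,0,0],[0,0,0]],[1,[0,0,0],[0,0,0]],[1,[0,0,0],[0,0,0]]]'
python3 - <<'E'
from ov import *
s=st()
for c in ["wrist","top","scene"]:
    im=ctrl.capture(c);cv2.imwrite(f"pics/m_{c}.png",im[:,:,::-1])
    for l in ["catch_tab","lever_grip","drawer_nest","drawer_front","bottle"]:
        print(c,l,[(np.round(r["position"],1).tolist(),round(r["conf"],2)) for r in ctrl.tip_of(l,c)[:1]])
im=cv2.imread("pics/m_scene.png");cv2.imwrite("pics/m_z.png",cv2.resize(im[160:330,170:400],None,fx=3,fy=3))
st()
E
```

```text
t: 27.65
ee_pos: [560.2, -66.3, 142.2]
tcp_rot: [[-0.995, -0.104, 0.002], [-0.104, 0.995, 0.009], [-0.003, 0.009, -1.0]]
contact_force: [-9.0, -3.6, 31.4]
finger_gap: 0.006
t 27.65 pos [560.2 -66.3 142.2] gap 0.006 F [-9.  -3.6 31.4] xdir -174.02 z [ 0.002  0.009 -1.   ] j [ -12.   27.   97.    1.   57. -108.]
wrist catch_tab [([577.7, -161.8, 157.7], 0.57)]
wrist lever_grip [([546.4, -68.0, 139.1], 0.6)]
wrist drawer_nest [([653.9, 106.5, 16.2], 0.88)]
wrist drawer_front [([638.2, -56.3, 116.2], 0.65)]
wrist bottle []
top catch_tab [([631.9, 22.2, 1.1], 0.61)]
top lever_grip []
top drawer_nest [([649.1, 109.0, 24.3], 0.95)]
top drawer_front [([569.8, 97.4, 42.5], 0.95)]
top bottle [([645.5, 105.1, 15.0], 0.43)]
scene catch_tab [([574.8, -157.7, 160.4], 0.79)]
scene lever_grip [([442.6, 469.5, 1.7], 0.73)]
scene drawer_nest [([650.0, 104.9, 16.8], 0.83)]
scene drawer_front [([571.1, 96.2, 44.4], 0.65)]
scene bottle [([651.8, 108.1, 15.3], 0.53)]
t 28.55 pos [560.2 -66.3 142.3] gap 0.002 F [-8.6 -4.2 30.2] xdir -174.02 z [ 0.002  0.009 -1.   ] j [ -12.   27.   97.    1.   57. -108.]
```

View pics/m_z.png

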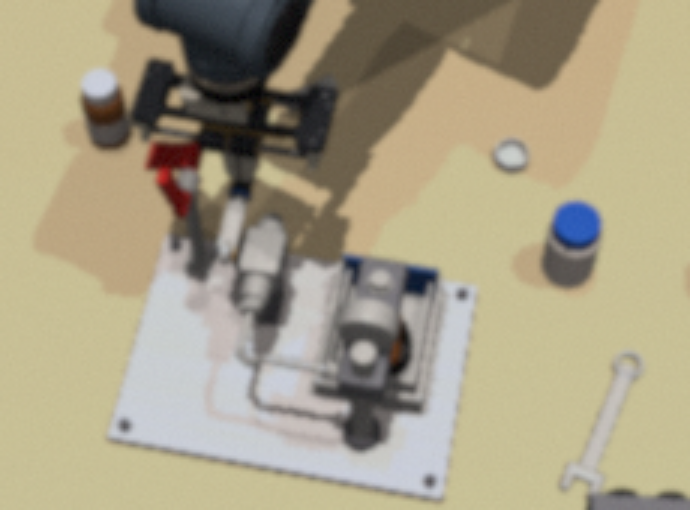

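The picture shows the catch flipped over at (175,165), the lever pulled down under the fingers at (235,215), the drawer home and the bystanders in place. Handing in.

```bash
python3 -c "
from plant import ctrl
print(ctrl.hand_in())"
```

```text
the job is handed in; nothing more can be done
None
```

The job was handed in at about 28.6 s of the 64 s limit. No verdict was reported, so what follows rests on my own last checks.

**What I did**
- I stood the open bottle in the nest, let go of it and pushed the drawer to its hard stop.
- I flipped the red catch over to the outer side.
- I pulled the lever down with closed fingers and left them pressing on it.

**What the last checks showed**
- **Lever:** it is on its stop. The angle is about 1.38–1.39 rad from the seen grip height. The fingers press on it with about 30 N, and the force rose from 9.5 to 31 N over the last 1 mm.
- **Catch:** the tab tip was seen at a height of about 158–160 mm, so the catch is at roughly 1.8 rad.
- **Drawer:** the front and nest were seen at the home position to within a few millimetres.
- **Bottle:** the top and scene cameras put it 2–5 mm from the nest centre, with low confidence. The wrist view missed it. It last showed clearly upright in the nest just before the lever was pulled.
- **Other things on the bench:** those I could see in the last picture looked undisturbed. I did not measure them individually at the end.

**What went wrong or disagreed**
- The first drawer push touched the panel too high because the wrist was near a joint limit. It moved the drawer about 15 mm before I re-posed the hand lower and finished the push.
- A few network answers were plainly other objects, such as the lever grip being reported where the beaker stands, and I ignored them.

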